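# Clamp a camera shell in the angle-drive fixture

### The job

Lay the camera shell half flat on the bed of the clamping fixture, lengthwise between the two jaws, and let go of it. Then turn the T-handle clockwise, regripping as needed, until the turning resistance has risen about 0.2 N m above what it was in free running, so that the shell is firmly clamped against the fixed jaw, and stop there: the thin shell cracks if it is overtightened. Leave the other things on the bench where they are.

Things in the scene. Friction and masses are not known exactly. Their poses are not given: they have to be found in the camera images.
- shell_mid (a point): Centre of the camera shell half: a thin dark open plastic tray with a small green board in it, 34 mm wide (its x), 66 mm long (its y), 14 mm high, 60 g, lying loose on its flat underside (7 mm below this point), z up. Its outline is a plain rectangle; either end may face the fixed jaw.
- seat (a point): Where shell_mid is when the shell lies on the fixture's bed and touches the fixed jaw; 31 mm above the bench. x across the fixture, y lengthwise towards the fixed jaw (face 33 mm from here), z up. At the start the moving face is 38 to 50 mm from here towards -y, so a shell laid about 4 mm to the -y side of this point goes in freely; the jaw then pushes it home.
- clamp: The clamping fixture, fixed to the bench, axes as seat, origin on the bench 3 mm to -y of seat. Grey base plate 84 x 235 mm, 12 mm thick; raised bed 26 mm wide (fingers can reach down beside the shell) and 72 mm long, top 24 mm above the bench; jaws 50 mm wide, faces across y, tops 42 mm above the bench; at the -y end a housing 52 x 48 mm, 46 mm high, with the T-handle on top.
- handle (a point): Centre of the T-handle's steel crossbar, on its upright turning axis, 133 mm from seat towards the fixture's -y, 72 mm above the bench; it never rises or sinks. The bar lies along this point's x, z up: 10 mm wide, flat sides, 14 mm high, 72 mm long, a 15 mm round knob at each end. A 10 mm stem below it has a 16 mm flange 6 to 12 mm below the bar's centre.
- screw (a joint): Turn of the T-handle in rad, positive clockwise from above; 0: bar along seat's x. 1 rad closes the jaw 4 mm. Running free it has a steady friction of 0.15 N m (its sign can flip at rest: compare readings taken alike). After 1 to 4.5 rad it pinches the shell and the torque rises 0.7 N m per rad: a rise of 0.1 is enough, at 0.42 the shell cracks. Let go, it backs off up to 0.4 rad, then holds.
- jaw: The sliding jaw carriage, a grey block 46 x 28 x 29 mm, moving along the fixture's y; origin at bench height under its middle. It carries a spring-backed steel pad on two pins; how far the pad stands proud of the block differs by up to 8 mm from one set-up to the next, so neither the carriage nor the handle angle tells when the shell is clamped.
- shell: The camera shell half itself; origin on its underside, 1 mm in x and 2 mm in y from the centre.
- film_can: Bystander: white film canister with lid, 34 mm across, 51 mm high, origin at its underside.
- tape_roll: Bystander: roll of white tape, 54 mm across, 17 mm high, origin at its underside.
- adapter_ring: Bystander: flat black ring, 58 mm across, 10 mm high, origin at its underside.
- driver: Bystander: stubby screwdriver, 65 mm long, lying, origin at its underside.
- battery: Bystander: upright cell, 17 mm across, 34 mm high, origin at its underside.
- step_cap: Bystander: flat black cap, 43 mm across, 10 mm high, origin at its underside.
There are look-alikes about, which are no part of the job. There is more than one size of the clamp; the job needs the larger.

How it is judged:
By the outcome, as a careful person would: the job done as asked, in the order asked, and still so for the second after the job is handed in, with the robot touching nothing.
It also fails if it takes over 70 s, if anything falls off the work surface, if the arm or the gripper's body presses on something with over 40 N, if the wrist force passes 120 N, or if a joint passes its speed limit or range.

### The arm

A 6-joint arm with a two-finger parallel gripper is mounted at the origin on a cart in front of the work surface, level with it; the furniture and walls round the work are solid. World frame = base frame: x ahead of the robot, y to its left, z up, the work surface at z = 0. Lengths are in m, angles in rad, forces in N, time in s.
With the tool pointing down it reaches from about 0.275 to 1 m from the base axis. Payload 8.4 kg.
Tool frame: the origin (TCP) lies on the centre line of the jaws, within the pads' length; the fingertips stand 17 mm ahead of it and the grasp point (between the pads) lies 2 mm behind it (bot.tcp_to_tips is the z of the fingertips in the tool frame, in m); z points along the fingers, y is the line along which they close (so a half turn about z gives the same grasp; the last joint's range is limited). The gripper opens to 85 mm and grips with 20 to 120 N. Pads are 22 mm wide; open, the fingers measure 114 mm over their backs; the gripper's body (76 mm by 85 mm) begins 54 mm behind the grasp point. The pads swing forward as they close: fully open they stand 13 mm farther back than shut.
Start: joints at [1.317, 0.353, 1.633, -0, 1.155, -0.002], TCP at [0.156, 0.605, 0.248] pointing down, gripper open.
Joint ranges: [-2.63, 2.63], [-0.92, 2.1], [0.06, 2.66], [-1.3, 4.44], [0, 2.69], [-3.02, 3.02]. Speed limits (rad/s): [2.22, 2.22, 2.79, 3.14, 3.14, 3.14].

### API

Orientations are given as a unit quaternion [x, y, z, w].
In Python, from workcell import bot, hand, kinematics, get_obs, vision, hand_in gives the robot as it stands. The module is installed in compiled form; this text tells all that it offers. Calls block until the motion is done:
- bot.reach(position, orientation): joint-space move of the TCP to a pose.
- bot.servo_line(position, ori=None, velocity=0.15): straight line of the TCP; ori=None keeps the orientation; velocity is the mean speed in m/s.
- bot.goto_joints(angles): joint-space move.
- hand.move_gripper(opening, strength=None): finger opening in m; strength is the grip in N (None keeps the last); returns when the fingers have stopped.
- bot.dwell(seconds).
- kinematics.solve_ik(position, orientation): joint angles nearest the present ones, or None.
- get_obs(): the state.
- vision.read_camera(name): name is "scene" or "side" or "wrist"; returns a dict with "frame" (420x560x3 uint8, red, green, blue), "intrinsics" (3x3 intrinsics, pixels), "view" (4x4, takes a point from world to camera coordinates). Camera axes: x right, y down, z forward; pixel columns grow to the right and rows downward; lengths in m; the calibration is good to about 2 mm. A picture is of the moment at which its call begins. There is no depth.
A pose or a line that the arm cannot do raises bot.IKError and nothing moves.
- hand_in(): hands the job in; it is judged then, once.
The state is a dict: "time_s": time; "joint_pos": joint angles; "joint_vel": joint speeds; "joint_efforts": joint torques, N m; "position": TCP position; "orientation": TCP orientation; "wrist_force": force on the tool from outside, world axes, zero at the start; "ft_torque": the same for the moment, N m; "gripper_width": finger opening in m; "grip_force": force on a finger pad.
Only numpy, scipy, OpenCV 4.12 (cv2) and the standard library are available. Lean on these libraries where they do the work, as an engineer would, in place of code of your own. Each camera call takes 0.05 s, during which the arm holds its last target. There are 200 camera calls.

## Working session

There is one attempt and no reset: what is moved stays moved. The work goes in short steps, each a Python script; the robot and the scene stay as the last script left them, time stands still between calls to the robot, and variables do not carry over. Pictures are saved under pics/ and viewed, at most 10 in all, crops included, and the job is handed in when it is done.

```bash
mkdir -p pics; cat > h.py <<'E'
import numpy as np, cv2
from workcell import bot, hand, kinematics, get_obs, vision, hand_in
def snap(n,f):
    d=vision.read_camera(n); cv2.imwrite('pics/'+f,d['frame'][:,:,::-1]); np.savez('pics/'+f+'.npz',**d); return d
def ray(d,u,v,z):
    K=np.array(d['intrinsics']);T=np.array(d['view']);R=T[:3,:3];c=-R.T@T[:3,3]
    r=R.T@np.linalg.inv(K)@np.array([u,v,1.]); return c+r*(z-c[2])/r[2]
def proj(d,p):
    T=np.array(d['view']);q=np.array(d['intrinsics'])@(T[:3,:3]@np.array(p)+T[:3,3]);return q[:2]/q[2]
E
python3 - <<'E'
from h import *
a=snap('scene','a.png');b=snap('side','b.png')
for d in(a,b):
    T=d['view'];print(-T[:3,:3].T@T[:3,3],T[2,:3])
o=get_obs();print(o)
E
```

```text
[ 0.07601078 -0.40992515  0.94291519] [ 0.42757906  0.4658969  -0.77467169]
[0.41241007 0.99129259 0.66426018] [ 0.15317105 -0.80615791 -0.57153133]
{'time_s': 0.1, 'joint_pos': array([ 1.31660147e+00,  3.53567185e-01,  1.63408926e+00, -5.26773496e-07,
        1.15521331e+00, -2.38183293e-03]), 'joint_vel': array([-0.00076485, -0.00216298, -0.00132096, -0.00197823, -0.0005599 ,
        0.00112346]), 'joint_efforts': array([-2.83870777e-04, -6.06355047e+01, -3.42817426e+01,  9.71629902e-05,
        4.04867227e-03, -1.66079229e-05]), 'position': array([0.15560688, 0.6048783 , 0.24763144]), 'orientation': array([ 1.25573992e-01,  9.92084051e-01, -6.33332579e-04, -8.14549782e-05]), 'wrist_force': array([0.37123   , 0.4220424 , 0.04304957]), 'ft_torque': array([0.02884575, 0.03526173, 0.01820491]), 'grip_force': 0.0, 'gripper_width': 0.0853333868418729}
```

View pics/a.png

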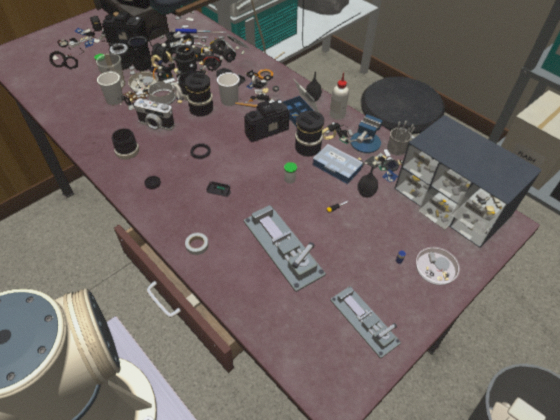

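View pics/b.png

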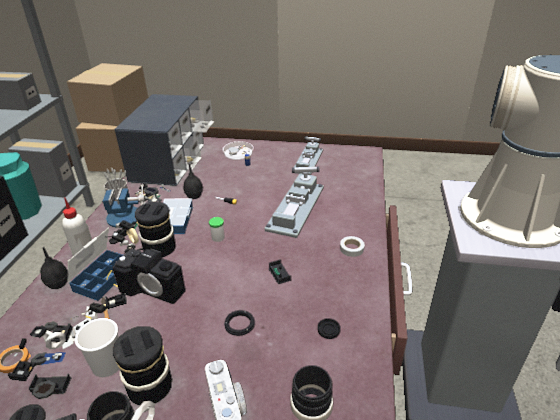

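The scene view shows the large clamp at (284,245), with its housing and T-handle at about (302,255). The small clamp at (365,320) is a look-alike.

Candidates for the shell:
- Small tray with a green board at (219,188), also seen in the side view at (280,271). This fits the description.
- Black camera at (267,120).
- Step cap at (152,182).
- Adapter ring at (200,151).
- Blue box at (297,108).

I choose (219,188) and the larger clamp, and will check both with a close wrist view.

```bash
python3 - <<'E'
from h import *
a=np.load('pics/a.png.npz');b=np.load('pics/b.png.npz')
print('shell',ray(a,219,188,.007),ray(b,280,271,.007))
for n,p in dict(c1=(246,214),c2=(269,206),c3=(323,274),c4=(299,287)).items(): print(n,ray(a,*p,.012))
print(ray(a,303,253,.072))
s=ray(a,219,188,.007)
w0=vision.read_camera('wrist');T=w0['view'];o=get_obs()
print('cam rel tcp',-T[:3,:3].T@T[:3,3]-o['position'],T[2,:3],T[0,:3])
q=o['orientation']
print('K',w0['intrinsics'][0,0])
bot.reach([s[0],s[1],.25],[1,0,0,0]);
o=get_obs();print(o['time_s'],o['joint_pos'],o['position'])
d=snap('wrist','w1.png');T=d['view'];print('cam rel tcp',-T[:3,:3].T@T[:3,3]-o['position'],T[2,:3],T[0,:3])
E
```

```text
shell [0.54177843 0.28801689 0.007     ] [0.53643905 0.29160982 0.007     ]
c1 [0.53447987 0.17050777 0.012     ]
c2 [0.59455912 0.15057664 0.012     ]
c3 [ 0.54948335 -0.07976062  0.012     ]
c4 [ 0.48552232 -0.06660163  0.012     ]
[ 0.525625   -0.03454376  0.072     ]
cam rel tcp [-0.07131452  0.01849091  0.12554293] [ 0.28289312 -0.07407021 -0.95628714] [ 0.24834435  0.96867055 -0.00156305]
K 319.88486120063334
1.9667 [4.87031375e-01 3.33796263e-01 1.65716410e+00 2.50973713e-04
 1.15062920e+00 2.05620929e+00] [0.5414934  0.28854641 0.25000213]
cam rel tcp [ 7.57528058e-02 -1.08927096e-04  1.25606941e-01] [-2.93566922e-01 -6.87301442e-04 -9.55938277e-01] [ 2.38459872e-03 -9.99997157e-01 -1.33270312e-05]
```

View pics/w1.png

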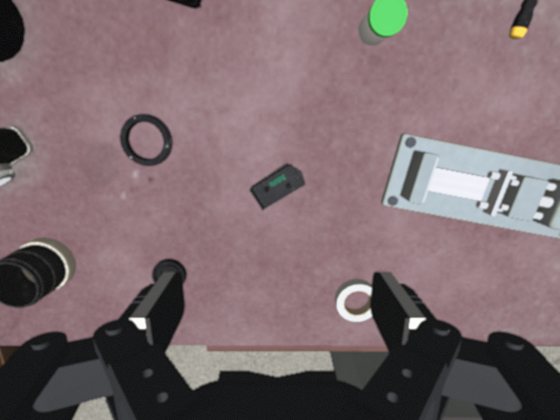

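The wrist view confirms the tray with the green board at (277,187). The large clamp's fixed jaw is at (420,180), with white bed, moving jaw and handle to its right. Next I'll take views from directly above each.

```bash
python3 - <<'E'
from h import *
bot.reach([.463,.288,.2],[1,0,0,0]); bot.dwell(.2); d=snap('wrist','s.png')
print(proj(d,[.54,.288,.014]))
bot.reach([.463,.045,.2],[1,0,0,0]); bot.dwell(.2); e=snap('wrist','c.png')
print(get_obs()['time_s'])
u,v=proj(d,[.54,.288,.014]).astype(int)
f=d['frame'];g=f.max(2).astype(int)
x0,y0=max(u-75,0),max(v-75,0);roi=g[y0:v+75,x0:u+75]
m=(roi<75).astype(np.uint8)
n,l,st,c=cv2.connectedComponentsWithStats(m);i=1+np.argmax(st[1:,4]);print(st[1:][st[1:,4]>50])
cn=max(cv2.findContours((l==i).astype(np.uint8),0,1)[0],key=cv2.contourArea)[:,0]+[x0,y0]
P=np.array([ray(d,*p,.010)[:2] for p in cn],np.float32)*1000
r=cv2.minAreaRect(P);print(r,cv2.boxPoints(r))
out=cv2.cvtColor(f,cv2.COLOR_RGB2BGR)[y0:v+75,x0:u+75]
out=cv2.resize(out,(300,300));
ce=cv2.resize(cv2.cvtColor(e['frame'],cv2.COLOR_RGB2BGR)[0:300,60:560],(500*8//5,480))
cv2.imwrite('pics/s2.png',out);cv2.imwrite('pics/c2.png',ce)
E
```

```text
[277.5763269  118.15630418]
3.9333
[[  43   47   65   57 1684]]
((541.336181640625, 287.8182373046875), (30.496002197265625, 58.75273895263672), 31.924915313720703) [[512.86017 304.68793]
 [543.929   254.82202]
 [569.8122  270.94855]
 [538.74335 320.81445]]
```

View pics/s2.png

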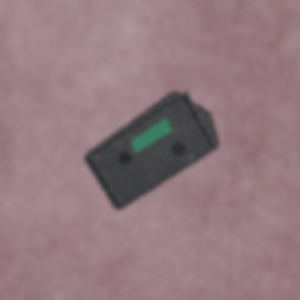

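View pics/c2.png

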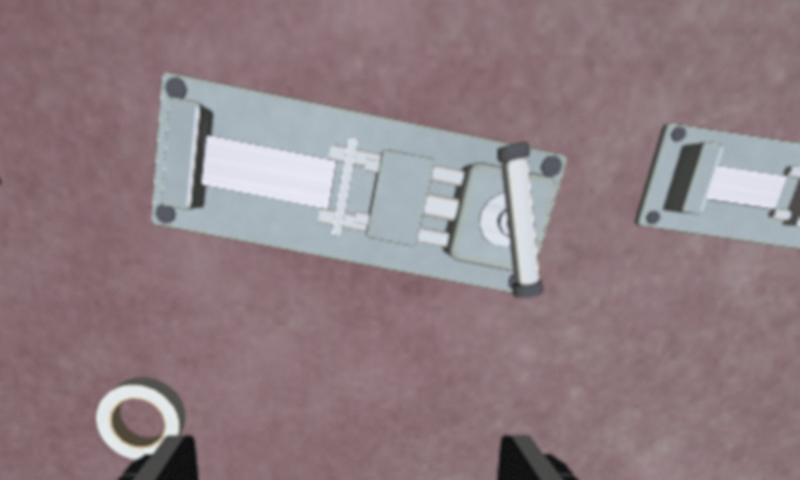

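The crop shows the tray with its green board at (150,135), a plain outline in the picked position. In the clamp crop:
- Fixed jaw at (190,155), with its face at about x=200.
- White bed from (202,160) to (335,185).
- Moving pad at (345,185).
- T-bar from knob (514,152) to knob (528,290).

The small clamp is at right, (670+,180). Next I measure these.

```bash
python3 - <<'E'
from h import *
d=np.load('pics/s.png.npz');f=d['frame'];g=f.max(2).astype(np.uint8)
print('bg',np.median(g[60:180,200:360]))
def big(m,seed=None):
    n,l,st,c=cv2.connectedComponentsWithStats(m.astype(np.uint8))
    i=l[seed[1],seed[0]] if seed else 1+np.argmax(st[1:,4])
    m2=np.kron((l==i).astype(np.uint8),np.ones((4,4),np.uint8))
    cn=max(cv2.findContours(m2,0,1)[0],key=cv2.contourArea)[:,0]
    return (cn+.5)/4-.5
def rect(d,cn,z):
    P=np.array([ray(d,*p,z)[:2] for p in cn],np.float32)*1000
    return cv2.minAreaRect(P)
m=np.zeros(g.shape);m[50:190,200:355]=g[50:190,200:355]<95
r=rect(d,big(m),.012);print('shell',r)
e=np.load('pics/c.png.npz');f=e['frame'].astype(int)
hsv=cv2.cvtColor(e['frame'],cv2.COLOR_RGB2HSV)
rg=f[:,:,0]-f[:,:,1]
seed=(int(60+120/1.6+150/1.6),int(170/1.6));
bx=(int(60+270/1.6),int(168/1.6));px=(int(60+300/1.6),int(130/1.6));print('bed',f[bx[1],bx[0]],'plate',f[px[1],px[0]])
w=f.min(2)>205
print('bed rect',rect(e,big(w,bx),.024))
pl=(rg<8)&(f.min(2)>60); print('plate',rect(e,big(pl,px),.012))
# knobs
for u,v in((514,152),(527,289)): print('knob',ray(e,60+u/1.6,v/1.6,.072), 'handle')
for u,v in((190,208),(206,110),(337,232),(352,140)): print(ray(e,60+u/1.6,v/1.6,.042))
print(bot.tcp_to_tips)
E
```

```text
bg 155.0
shell ((541.465087890625, 287.7727355957031), (32.466896057128906, 60.64271926879883), 31.96907615661621)
bed [231 231 242] plate [167 180 188]
bed rect ((547.5158081054688, 90.20886993408203), (71.32806396484375, 26.54767608642578), 79.46363830566406)
plate ((538.106689453125, 37.273841857910156), (242.14569091796875, 87.02098846435547), 79.24600219726562)
knob [ 0.55536899 -0.03151592  0.072     ] handle
knob [ 0.49102206 -0.04434832  0.072     ] handle
[0.52878005 0.13006266 0.042     ]
[0.57691229 0.11772091 0.042     ]
[0.51638472 0.05138833 0.042     ]
[0.56290275 0.04349089 0.042     ]
0.017
```

```bash
python3 - <<'E'
from h import *
d=np.load('pics/s.png.npz');f=d['frame'].astype(int)
crop=f[90:160,235:320];rg=crop[:,:,0]-crop[:,:,1]
for t in (18,14,10):
    m=np.zeros(f.shape[:2],np.uint8);m[90:160,235:320]=(rg<t)
    n,l,st,c=cv2.connectedComponentsWithStats(m);i=1+np.argmax(st[1:,4])
    cn=max(cv2.findContours(np.kron((l==i).astype(np.uint8),np.ones((4,4),np.uint8)),0,1)[0],key=cv2.contourArea)[:,0]
    P=np.array([ray(d,*((p+.5)/4-.5),.012)[:2] for p in cn],np.float32)*1000
    print(t,cv2.minAreaRect(P))
big=cv2.resize(d['frame'][85:165,230:325,::-1],None,fx=6,fy=6,interpolation=cv2.INTER_CUBIC)
cv2.imwrite('pics/s3.png',np.clip(big*1.6,0,255).astype(np.uint8))
E
```

```text
18 ((541.5072021484375, 287.682861328125), (33.512115478515625, 62.0238037109375), 31.850210189819336)
14 ((541.3901977539062, 287.438232421875), (32.73898696899414, 61.70391845703125), 32.34657669067383)
10 ((541.2183837890625, 287.5927429199219), (31.93646240234375, 60.55145263671875), 33.03532028198242)
```

View pics/s3.png

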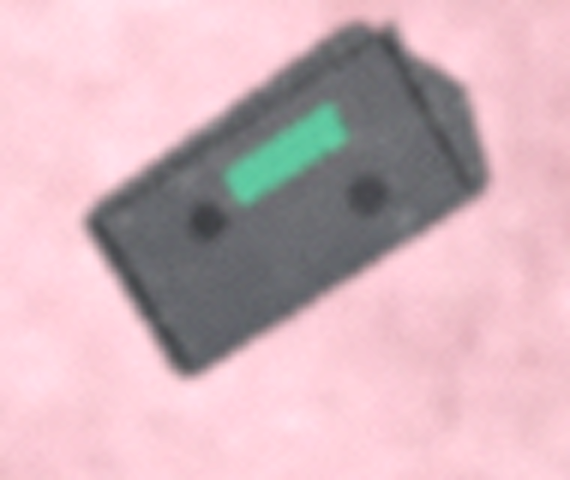

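The enlarged crop shows the tray with its long axis from about (140,296) to (450,110), and a nose on the right. It is 34 mm wide and about 62–64 mm long, which fits the description. The bed measures 71×26.5 mm, and the seat and the handle agree to within 1 mm. Now I pick it up.

```bash
cat >> h.py <<'E'
def Q(deg):
    a=np.radians(deg)/2; return [np.cos(a),np.sin(a),0,0]
YA=79.4; Y=np.array([np.cos(np.radians(YA)),np.sin(np.radians(YA)),0])
SEAT=np.array([.5478,.0932,.031]); HAND=np.array([.5234,-.0377,.072])
E
python3 - <<'E'
from h import *
S=[.5414,.2877]
hand.move_gripper(.06,30)
bot.reach([*S,.09],Q(122)); 
bot.servo_line([*S,.0205],velocity=.1)
o=get_obs();print(o['position'],o['wrist_force'])
hand.move_gripper(.0,25);o=get_obs();print(o['gripper_width'],o['grip_force'])
bot.servo_line([*S,.12],velocity=.15);o=get_obs();print(o['gripper_width'],o['grip_force'],o['time_s'],o['joint_pos'])
p=SEAT-.0055*Y
bot.reach([p[0],p[1],.12],Q(YA))
bot.dwell(.2);snap('wrist','hold.png');snap('scene','hold2.png');print(get_obs()['time_s'])
E
```

```text
[0.54175793 0.2878336  0.02083343] [-0.88728826 -0.21727583  1.45859725]
0.03317862282486925 25.525381565093994
0.03341468475313642 24.927828311920166 7.8417 [ 4.86000063e-01  4.79369894e-01  1.76233006e+00 -3.49663828e-05
  9.01130852e-01 -7.25001999e-02]
8.9583
```

View pics/hold.png

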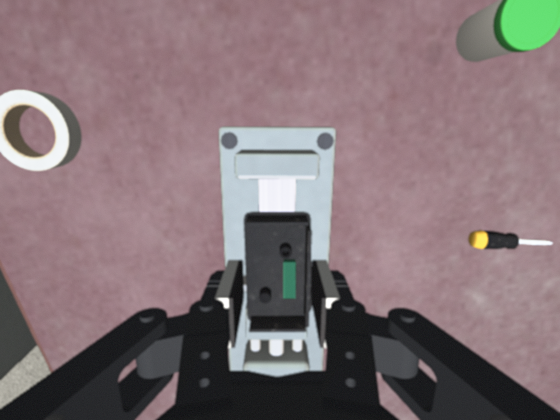

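The shell is held squarely between the pads, with its ends at rows 213 and 329, above the bed. I'll check the position along its length, then place it.

```bash
python3 - <<'E'
from h import *
d=np.load('pics/hold.png.npz');p=SEAT-.0055*Y
offs=[]
for v in (213,330):
    q=ray(d,278,v,.1135);offs.append((q-p)[:2]@Y[:2]);
print(offs,np.mean(offs))
# fixed jaw face top edge
print((ray(d,278,179,.042)-SEAT)[:2]@Y[:2])
E
```

```text
[np.float64(0.036911389519398964), np.float64(-0.02222764883666841)] 0.007341870341365277
0.0330049771453008
```

The far end's lower edge lies at about +33 mm and the nose tip at about −32 mm, so the grasp is centred. Placing it now.

```bash
python3 - <<'E'
from h import *
p=SEAT-.0055*Y
bot.servo_line([p[0],p[1],.055],velocity=.12)
f0=get_obs()['wrist_force']
bot.servo_line([p[0],p[1],.0452],velocity=.05)
o=get_obs();print(f0,o['wrist_force'],o['position'])
hand.move_gripper(.05);bot.dwell(.1)
bot.servo_line([p[0],p[1],.12],velocity=.2)
bot.reach([p[0],p[1],.16],Q(YA));bot.dwell(.15)
d=snap('wrist','pl.png');print(get_obs()['time_s'])
cv2.imwrite('pics/pl2.png',cv2.resize(d['frame'][60:330,180:400,::-1],None,fx=2.2,fy=2.2))
E
```

```text
[ 1.08897991 -0.83918732 -0.94732028] [1.20125957 0.05437041 1.03383167] [0.54711323 0.0878205  0.04534147]
11.4167
```

View pics/pl2.png

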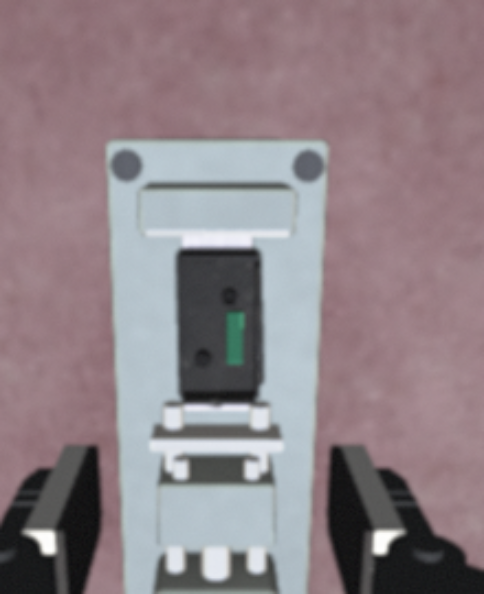

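The shell lies on the bed between the jaws, with gaps at both ends (fixed jaw face at row 235, shell at rows 250–400, pad at row 440). Next I grip the handle and make a first part-turn.

```bash
cat >> h.py <<'E'
def turn(dq,wait=.12):
    j=get_obs()['joint_pos'].copy() if not hasattr(turn,'j') else turn.j
    j=j.copy(); j[5]+=dq; turn.j=j
    bot.goto_joints(j); bot.dwell(wait)
    o=get_obs(); t=o['ft_torque']; e=o['joint_efforts'][5]
    print('q6 %.3f act %.3f tz %.3f e6 %.3f F %s t %.2f'%(j[5],o['joint_pos'][5],t[2],e,np.round(o['wrist_force'],1),o['time_s']))
    return t[2],e
E
python3 - <<'E'
from h import *
hand.move_gripper(.04)
q=Q(191.3)
j=np.array(kinematics.solve_ik([HAND[0],HAND[1],.13],q));print(j)
j[5]=j[0]+np.pi/2-np.radians(191.3)
bot.goto_joints(j);o=get_obs();print(o['position'],o['orientation'],q)
bot.servo_line([HAND[0],HAND[1],.0848],velocity=.1)
o=get_obs();print('F',o['wrist_force'],o['ft_torque'],o['position'])
hand.move_gripper(0,60);bot.dwell(.1)
o=get_obs();print(o['gripper_width'],o['grip_force'],o['wrist_force'],o['ft_torque'],o['joint_pos'],o['time_s'])
for i in range(4): turn(.15)
snap('scene','t1.png')
E
```

```text
[-7.47633359e-02  3.48928422e-01  1.94865420e+00 -4.44089210e-16
  8.44010031e-01 -1.84278187e+00]
[ 0.52352507 -0.03760431  0.1300882 ] [-9.81388496e-02  9.95172726e-01 -2.28839169e-06  1.11250170e-04] [np.float64(-0.09845136223889181), np.float64(0.9951418638934383), 0, 0]
F [-1.01252443  0.49563139 -0.42152899] [-0.06053182 -0.02486222 -0.0253933 ] [ 0.52349501 -0.03766169  0.08482305]
0.007826727643983034 60.54152011871338 [-1.05427711  5.20333238  5.45430675] [0.8181974  0.23497694 0.1152209 ] [-7.40981351e-02  4.18441577e-01  1.97366841e+00  1.41070453e-03
  7.48535477e-01 -1.84290920e+00] 14.65
q6 -1.693 act -1.696 tz -0.057 e6 -0.100 F [ 1.  -0.2 -2.9] t 15.03
q6 -1.543 act -1.547 tz -0.098 e6 -0.096 F [ 0.7 -2.1 -2.1] t 15.42
q6 -1.393 act -1.397 tz -0.092 e6 -0.096 F [-0.8 -4.2 -0.9] t 15.80
q6 -1.243 act -1.246 tz -0.145 e6 -0.128 F [-1.1 -6.1 -1.9] t 16.18
```

```bash
python3 - <<'E'
from h import *
d=snap('side','t2.png')
b=np.load('pics/b.png.npz')['frame'];a=np.load('pics/a.png.npz')['frame'];t=np.load('pics/t1.png.npz')['frame']
f=lambda x,c:cv2.resize(x[c[0]:c[1],c[2]:c[3],::-1],(390,290),interpolation=cv2.INTER_CUBIC)
A=(200,290,235,355);B=(130,230,250,384)
cv2.imwrite('pics/t3.png',np.vstack([np.hstack([f(a,A),f(t,A)]),np.hstack([f(b,B),f(d['frame'],B)])]))
E
```

```text
(no output)
```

View pics/t3.png

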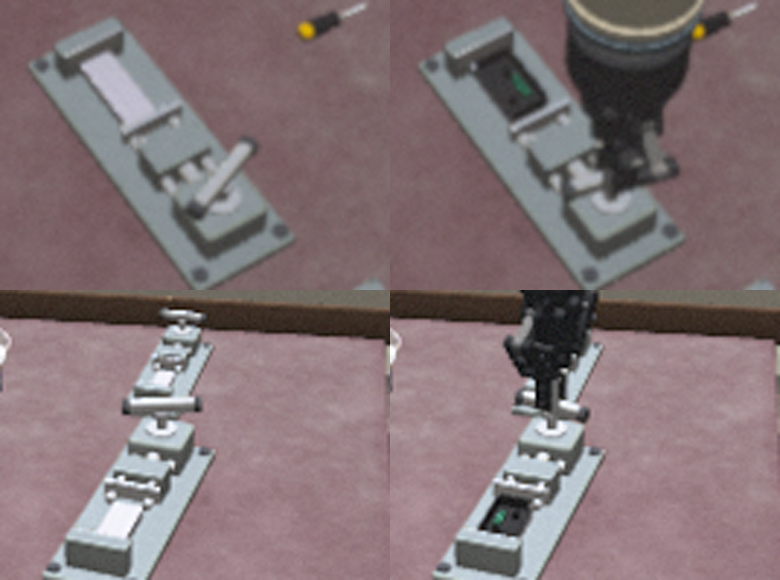

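The bar turned clockwise with the gripper (compare left and right crops). The pad is closing on the shell, which sits in the bed. Continuing in equal steps.

```bash
python3 - <<'E'
from h import *
j=get_obs()['joint_pos'].copy(); j[5]+=.004
turn.j=j
T=[];E=[]
for i in range(14):
    t,e=turn(.12); T.append(t);E.append(e)
    if i>2 and (abs(t-np.median(T[1:]))>.07 or abs(e-np.median(E[1:]))>.07): break
E
```

```text
q6 -1.122 act -1.126 tz -0.070 e6 -0.086 F [-1.8 -5.5 -2.4] t 16.65
q6 -1.002 act -1.005 tz -0.147 e6 -0.129 F [-1.6 -6.2 -2.1] t 17.02
q6 -0.882 act -0.885 tz -0.111 e6 -0.129 F [-1.3 -6.3 -0.3] t 17.38
q6 -0.762 act -0.765 tz -0.186 e6 -0.129 F [-2.4 -6.5 -1.6] t 17.75
q6 -0.642 act -0.645 tz -0.137 e6 -0.129 F [-2.1 -7.4 -0.4] t 18.12
q6 -0.522 act -0.525 tz -0.120 e6 -0.129 F [-2.7 -7.1  0.7] t 18.48
q6 -0.402 act -0.405 tz -0.166 e6 -0.129 F [-2.8 -8.5  0. ] t 18.85
q6 -0.282 act -0.285 tz -0.199 e6 -0.130 F [-3.7 -8.8  0.7] t 19.22
q6 -0.162 act -0.165 tz -0.211 e6 -0.130 F [-3.6 -8.7  1.6] t 19.58
q6 -0.042 act -0.045 tz -0.143 e6 -0.131 F [-4.4 -8.3  1.5] t 19.95
q6 0.078 act 0.075 tz -0.106 e6 -0.132 F [-4.2 -8.7  2. ] t 20.32
q6 0.198 act 0.195 tz -0.157 e6 -0.132 F [-5.  -8.3  2. ] t 20.68
q6 0.318 act 0.315 tz -0.202 e6 -0.133 F [-5.3 -8.4  1.9] t 21.05
q6 0.438 act 0.435 tz -0.133 e6 -0.134 F [-5.1 -8.2  3.1] t 21.42
```

The e6 baseline is steady at −0.13, and its gradual change is very small. Continuing.

```bash
python3 - <<'E'
from h import *
j=get_obs()['joint_pos'].copy(); j[5]+=.003
turn.j=j
for i in range(20):
    t,e=turn(.1)
    if e>-.085 or e<-.18: break
E
```

```text
q6 0.538 act 0.534 tz -0.118 e6 -0.101 F [-2.2 -4.2  0.3] t 21.78
q6 0.638 act 0.635 tz -0.064 e6 -0.092 F [-2.8 -4.5  2. ] t 22.15
q6 0.738 act 0.733 tz -0.123 e6 -0.135 F [-4.  -4.1  3.5] t 22.52
q6 0.838 act 0.832 tz -0.120 e6 -0.135 F [-4.5 -2.6  3.2] t 22.88
q6 0.938 act 0.931 tz -0.083 e6 -0.097 F [-4.9 -1.1  5.3] t 23.25
q6 1.038 act 1.030 tz -0.072 e6 -0.043 F [-5.  -0.6  4.9] t 23.62
```

```bash
python3 - <<'E'
from h import *
o=get_obs();j=o['joint_pos'].copy(); j[5]=1.038
turn.j=j
for i in range(5):
    t,e=turn(.05)
    if e>.04: break
E
```

```text
q6 1.088 act 1.084 tz 0.214 e6 0.149 F [-4.2 -1.9  2.8] t 23.98
```

The 0.05 step leaves the friction in a different rest state, so that reading isn't comparable. From the earlier alike readings, contact is near q6≈0.89, so the load now is about 0.13. One more 0.1 step, alike, should reach about 0.2.

```bash
python3 - <<'E'
from h import *
o=get_obs();j=o['joint_pos'].copy(); j[5]=1.088
turn.j=j
turn(.1)
E
```

```text
q6 1.188 act 1.185 tz 0.102 e6 0.082 F [-4.5 -1.5  4.2] t 24.35
```

The alike reading is +0.082 against a −0.135 baseline, a rise of 0.217 N·m. I stop here, release, retract and check.

```bash
python3 - <<'E'
from h import *
hand.move_gripper(.045);bot.dwell(.1)
p=get_obs()['position']
bot.servo_line([p[0],p[1],.16],velocity=.15)
bot.reach([.463,.045,.2],[1,0,0,0]);bot.dwell(.3)
e=snap('wrist','end.png');o=get_obs();print(o['time_s'],o['wrist_force'])
cv2.imwrite('pics/end2.png',cv2.resize(e['frame'][0:300,60:560,::-1],(800,480)))
E
```

```text
26.4083 [ 0.27958815 -0.72063429  0.51771017]
```

View pics/end2.png

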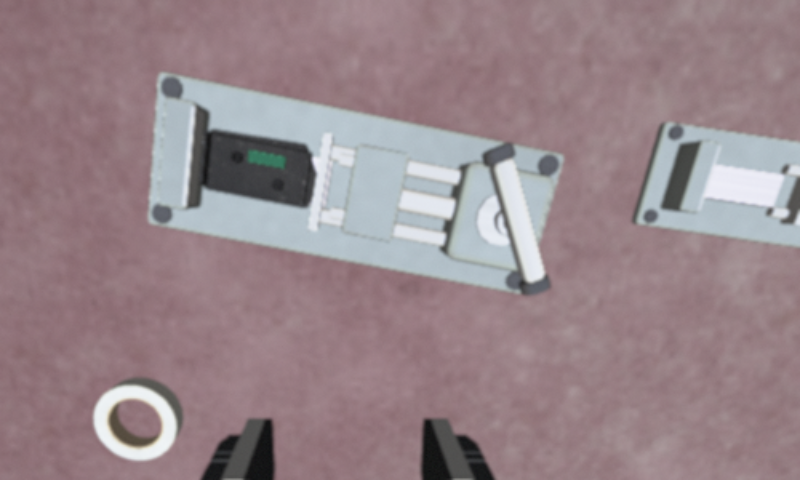

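The shell sits against the fixed jaw (x≈205) with the pad (x≈318) pressed on its nose. The handle barely backed off, and nothing else has moved.

```bash
python3 -c "
from h import *
print(hand_in())"
```

```text
the job is handed in; nothing more can be done
None
```

The shell half lies on the larger fixture's bed, clamped against the fixed jaw at a resistance rise of about 0.22 N·m; the handle is released and the job was handed in after about 26 s of robot time.

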